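# Free the pine rail from the ratchet clamp

### The arm

A 6-joint arm with a two-finger parallel gripper is mounted at the origin on the work surface. World frame = base frame: x ahead of the robot, y to its left, z up, the work surface at z = 0. Lengths are in m, angles in rad, forces in N, time in s.
With the tool pointing down it reaches from about 0.375 to 0.975 m from the base axis. Payload 3.8 kg.
Tool frame: the origin (TCP) lies midway between the tips of the shut fingers; the grasp point (between the pads) lies 19 mm behind it; x points along the fingers, y is the direction in which the jaws open and shut, and the axes are right-handed (so a half turn about x gives the same grasp; the last joint's range is limited). The gripper opens to 88 mm and grips with 3 to 60 N. Pads are 18 mm wide; open, the fingers measure 123 mm over their backs; the gripper's body (75 mm by 187 mm) begins 45 mm behind the grasp point.
Start: joints at [1.251, 0.264, 1.604, -0, 1.274, -0.037], TCP at [0.188, 0.648, 0.239] pointing down, gripper open.
Joint ranges: [-2.63, 2.63], [-0.94, 2.18], [0.31, 2.57], [-1.31, 4.45], [0, 2.66], [-2.55, 2.55]. Speed limits (rad/s): [2.57, 2.57, 3.14, 3.14, 3.14, 3.14].

### API

Orientations are given as a rotation vector (axis times angle).
In Python, from cell import manip, inverse_kinematics, cams, order gives the robot as it stands. Calls block until the motion is done:
- manip.move_pose(position, orientation): joint-space move of the TCP to a pose.
- manip.move_linear(position, rate=0.15, rot=None): straight line of the TCP; rot=None keeps the orientation; rate is the mean speed in m/s.
- manip.set_joints(angles): joint-space move.
- manip.set_gripper(opening, force=None): finger opening in m; force is the grip in N (None keeps the last); returns when the fingers have stopped.
- manip.dwell(seconds).
- inverse_kinematics(position, orientation): joint angles nearest the present ones, or None.
- manip.state(): the state.
- cams.capture(name): name is "scene" or "top" or "wrist"; returns a dict with "image" (480x640x3 uint8, blue, green, red), "z_map" (480x640 float32, m along the optical axis (not along the pixel's ray), 0 where there is no reading), "intrinsics" (3x3 intrinsics, pixels), "position" and "orientation" of the camera in the world; the wrist camera has in their place "T_tool_cam" (4x4, takes a point from camera to tool coordinates, whose origin is the TCP and whose axes are the tool frame's). Camera axes: x right, y down, z forward; pixel columns grow to the right and rows downward; lengths in m; the calibration is good to about 2 mm. A picture is of the moment at which its call begins: read the wrist's pose just before it.
A pose or a line that the arm cannot do raises manip.IKError and nothing moves.
- order.close_job(): hands the job in, once; it reports no verdict.
The state is a dict: "clock": time; "joint_pos": joint angles; "joint_velocities": joint speeds; "tau": joint torques, N m; "tool_pos": TCP position; "tcp_rot": TCP orientation; "contact_force": force on the tool from outside, world axes, zero at the start; "moment": the same for the moment, N m; "gripper_width": finger opening in m.
Only numpy, scipy, OpenCV 4.12 (cv2) and the standard library are available. Lean on these libraries where they do the work, as an engineer would, in place of code of your own. Each camera call takes 0.05 s, during which the arm holds its last target.

### The job

A pine rail is locked in the ratchet clamp on the dark jig board. Lift the red pawl disc well up so that the ratchet lets go, slide the clamp jaw right back by its yellow handle and leave it back, then take out the rail and set it down upright (same face up, not dropped) in the empty green tray. Leave the spare rail in the grey tray and the glue bottle where they are.

Things in the scene. Friction and masses are not known exactly. Their poses are not given: they have to be found in the camera images.
- pawl (a joint): Hinge of the ratchet pawl, rad: 0 = nose down between the rack's teeth (jaw locked), grows as the nose is lifted, stop at 1.1. A stiff hinge (about 1 N at the disc): the pawl stays where it is left. It no longer blocks the jaw above about 0.3.
- pawl_disc (a point): Centre of the red thumb disc on the pawl: 26 mm diameter, 14 mm thick, flat faces looking along the jig's y (pinch them from above); 76 mm above the table at the start. The level hinge axis, along the jig's y, lies 59 mm from it towards the jig's -x and 26 mm lower, so lifting carries the disc up and towards -x on that arc. Axes: the jig's at the start, turning with the pawl.
- jaw (a joint): Slide of the clamp jaw, m: 0 = clamped against the rail, grows as the jaw slides back along the jig's -x (towards the pawl), stop at 0.055. Sliding friction about 2 N; it stays where it is left. Locked by the pawl while that is down.
- jaw_grip (a point): Point on the jaw's yellow upright handle, 68 mm above the table: handle 24 mm (x) by 16 mm (y), standing from 46 to 86 mm on the 36 mm wide blue carriage. Axes: the jig's, x from the pawl towards jaw and rail, z up. The blue jaw ahead of it (80 mm wide, top at 46 mm) has an 8 mm tongue in the rail's groove. Jig board: 320 by 180 mm, 18 mm thick, fixed.
- rail_center (a point): Centre of the clamped pine rail: 45 mm (its x) by 120 mm (its y) by 50 mm high, plus a 20 mm tenon at each y end; about 0.16 kg. Underside 18 mm, top 68 mm above the table; x as the jig's. Grooved 12 to 24 mm up on the jaw's side, plain above: grip across x at the middle. Behind it, two end stops 48 mm either side of the middle, tops 48 mm above the table, 72 mm free between.
- green_tray: Open green tray, fixed and empty: 240 mm (its x) by 145 mm (its y) outside, 26 mm high, walls and floor 6 mm. Origin: centre of its underside, on the table. The rail goes in with its long (y) axis along the tray's x.
- spare_rail_center (a point): Centre of a like pine rail lying loose in the grey tray (same size as the green one): not to be moved.
- glue: White glue bottle with orange cap, 60 mm diameter, 170 mm high, loose; origin: centre of its underside. Not to be moved.

How it is judged:
On the way, in this order (a step that is already met when the one before it is completed fails the run):
1. the pawl is lifted by at least 0.4 rad, the jaw still closed (value of joint pawl above 0.4 rad and value of joint jaw below 0.02 m), for 0.1 s.
2. the jaw is slid back by at least 35 mm (value of joint jaw above 0.035 m), for 0.1 s.
At the end, for the whole second after the job is handed in: The rail stands upright (within 0.15 rad) and at rest on the green tray's floor (its centre within 45 mm along x and 50 mm along y of the tray's centre, less than 39 mm above the tray's underside), and the jaw is still at least 30 mm back (x of rail_center in the frame of green_tray between -0.045 and 0.045 m and y of rail_center in the frame of green_tray between -0.05 and 0.05 m and z of rail_center in the frame of green_tray below 0.039 m and angle between rail_center's own z axis and vertical below 0.15 rad and linear speed of rail below 0.02 m/s and value of joint jaw above 0.03 m); the robot touches nothing.
It fails at once if the rail is let fall: out of the fingers with its centre more than 70 mm above the table (height (world z) of rail_center above 0.07 m and contact force between the fingers and rail below 0.02 N).
It fails at once if the spare rail or the glue bottle is moved by more than 30 mm (distance of any of spare_rail_center, glue from where it was at the start of the episode above 0.03 m).
It also fails if it takes over 61 s, if anything falls off the work surface, if the arm or the gripper's body presses on something with over 40 N, if the wrist force passes 120 N, or if a joint passes its speed limit or range.

## Working session

There is one attempt and no reset: what is moved stays moved. The work goes in short steps, each a Python script; the robot and the scene stay as the last script left them, time stands still between calls to the robot, and variables do not carry over. Pictures are saved under pics/ and viewed, and the job is handed in when it is done.

```bash
ls; mkdir -p pics
python3 - <<'E'
from cell import manip, cams
import cv2,numpy as np
s=manip.state();print(s['clock'],s['tool_pos'],s['tcp_rot'],s['gripper_width'])
for n in ('scene','top'):
    c=cams.capture(n);cv2.imwrite(f'pics/{n}0.png',c['image']);np.savez(f'{n}0.npz',**c)
    print(n,c['position'],c['orientation'],c['intrinsics'].tolist(), (c['z_map']>0).mean())
c=cams.capture('wrist');print(c['T_tool_cam'],c['intrinsics'])
E
```

```text
pics
0.0 [0.18811249 0.64753947 0.23740943] [ 0.22024817  1.55977231 -0.2236402 ] 0.08831307446562979
scene [ 0.79051181 -0.43932348  0.71991727] [-2.40642925 -0.58749578  0.21691934] [[451.9765584283878, 0.0, 324.61384844785954], [0.0, 451.9765584283878, 241.521879668953], [0.0, 0.0, 1.0]] 0.9961295572916666
top [0.40767164 0.03932915 1.08664712] [-2.13490987  2.18015889 -0.11376893] [[529.666338745763, 0.0, 315.7947547246286], [0.0, 529.666338745763, 236.00843706590211], [0.0, 0.0, 1.0]] 0.9960416666666667
[[-9.80356471e-04 -3.15478786e-01  9.48932123e-01 -1.45300933e-01]
 [ 9.99999327e-01 -8.97262917e-04  7.34813775e-04 -2.70366413e-04]
 [ 6.19623447e-04  9.48932206e-01  3.15479453e-01 -8.20712774e-02]
 [ 0.00000000e+00  0.00000000e+00  0.00000000e+00  1.00000000e+00]] [[384.52507466   0.         318.10568321]
 [  0.         384.52507466 247.8327906 ]
 [  0.           0.           1.        ]]
```

View pics/scene0.png

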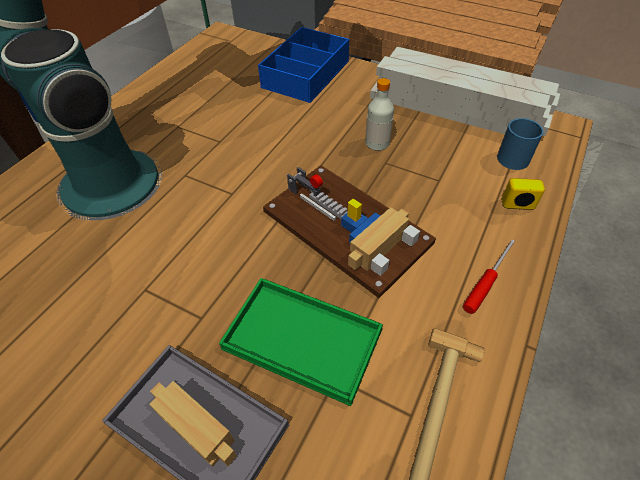

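View pics/top0.png

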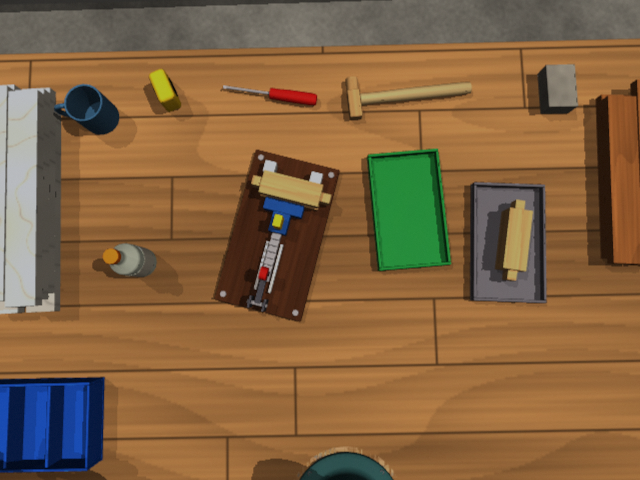

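Scene view: red disc at about (317,182), yellow handle (355,209), rail (380,237), green tray (303,340), bottle (379,115). Top view: disc (264,272), handle (278,221), rail (291,190), tray (408,210). Next I measure these by colour mask in both views.

```bash
cat > h.py <<'E'
import numpy as np,cv2
from scipy.spatial.transform import Rotation as R
def load(n):
    c=dict(np.load(n,allow_pickle=True));return c
def cam(c):
    K=c['intrinsics'];Rm=c['orientation'];Rm=R.from_rotvec(Rm).as_matrix() if np.shape(Rm)==(3,) else Rm
    return K,Rm,np.array(c['position'])
def ray(c,u,v):
    K,Rm,p=cam(c);d=Rm@np.linalg.solve(K,[u,v,1.]);return p,d
def onplane(c,u,v,z):
    p,d=ray(c,u,v);return p+d*(z-p[2])/d[2]
def cloud(c,m):
    K,Rm,p=cam(c);v,u=np.nonzero(m&(c['z_map']>0));z=c['z_map'][v,u]
    return (Rm@(np.linalg.inv(K)@np.c_[u,v,np.ones(len(u))].T*z)).T+p
def tri(c1,uv1,c2,uv2):
    p,d=ray(c1,*uv1);q,e=ray(c2,*uv2)
    t=np.linalg.lstsq(np.c_[d,-e],q-p,rcond=None)[0]
    a=p+t[0]*d;b=q+t[1]*e;return (a+b)/2,np.linalg.norm(a-b)
def proj(c,P):
    K,Rm,p=cam(c);x=K@(Rm.T@(np.array(P)-p));return x[:2]/x[2]
def hsv(c,lo,hi,roi):
    h=cv2.cvtColor(c['image'],cv2.COLOR_BGR2HSV);m=cv2.inRange(h,np.array(lo),np.array(hi))>0
    k=np.zeros_like(m);k[roi[1]:roi[3],roi[0]:roi[2]]=1
    m=m&k
    n,l,st,_=cv2.connectedComponentsWithStats(m.astype(np.uint8))
    if n<2:return m
    return l==1+np.argmax(st[1:,4])
def cen(m):
    v,u=np.nonzero(m);return np.array([u.mean(),v.mean()])
E
python3 - <<'E'
from h import *
T=load('top0.npz');S=load('scene0.npz')
print('sanity base ', proj(T,[0.5,0,0]))
rois={'red':((0,150,60),(8,255,255),(235,240,290,300),(290,165,335,200)),
'yel':((22,150,120),(32,255,255),(260,205,295,235),(340,195,370,225)),
'green':((50,120,50),(75,255,255),(350,130,470,290),(210,270,400,410)),
'rail':((12,60,120),(24,190,255),(245,165,335,212),(345,200,412,270)),
'blue':((100,120,50),(125,255,255),(255,190,310,245),(330,195,390,245))}
for k,(lo,hi,r1,r2) in rois.items():
    for n,c,r in(('T',T,r1),('S',S,r2)):
        m=hsv(c,lo,hi,r);P=cloud(c,m)
        print(k,n,m.sum(),cen(m).round(1),'med',np.median(P,0).round(4),'z5/95',np.percentile(P[:,2],[5,95]).round(4))
        if k in('rail','green'):
            top=m
            if k=='rail':
                z=np.zeros(m.shape);vv,uu=np.nonzero(m&(c['z_map']>0));z[vv,uu]=P[:,2]
                top=m&(z>0.058);P=P[P[:,2]>.058]
            if k=='rail': print('topmed',np.median(P[:,2]),P[:,:2].mean(0))
            rc=cv2.minAreaRect(P[:,:2].astype(np.float32)*1000);print('  rect',rc)
m=hsv(T,*rois['red'][:2],rois['red'][2]);n=hsv(S,*rois['red'][:2],rois['red'][3])
print('disc tri',tri(T,cen(m),S,cen(n)))
m=hsv(T,*rois['yel'][:2],rois['yel'][2]);n=hsv(S,*rois['yel'][:2],rois['yel'][3])
print('yel tri',tri(T,cen(m),S,cen(n)))
for n,c,(u0,v0,u1,v1) in(('T',T,(200,140,350,330)),('S',S,(250,155,445,300))):
    im=cv2.resize(c['image'][v0:v1,u0:u1],None,fx=4,fy=4,interpolation=cv2.INTER_CUBIC)
    if im.shape[1]>780: im=im[:600,:780]
    cv2.imwrite(f'pics/jig{n}.png',im[:600])
E
```

```text
sanity base  [339.70563321 251.56251447]
red T 101 [263.1 273.1] med [0.4551 0.1488 0.0855] z5/95 [0.0746 0.0901]
red S 134 [315.6 180.5] med [0.4594 0.1448 0.0827] z5/95 [0.0656 0.0899]
yel T 100 [277.1 220.4] med [0.5555 0.1212 0.0852] z5/95 [0.081  0.0886]
yel S 193 [353.  208.5] med [0.5571 0.1147 0.0799] z5/95 [0.0518 0.0884]
green T 8055 [407.9 210.2] med [ 0.5814 -0.1425  0.0052] z5/95 [0.0015 0.0249]
  rect ((586.681640625, -143.83242797851562), (247.57810974121094, 151.67005920410156), 3.8331587314605713)
green S 11615 [303.7 339.9] med [ 0.5906 -0.1443  0.007 ] z5/95 [0.0046 0.0265]
  rect ((584.702880859375, -137.0037078857422), (239.5580596923828, 156.5417022705078), 3.926133871078491)
rail T 1583 [290.6 187.9] med [0.6218 0.0948 0.0663] z5/95 [0.054  0.0696]
topmed 0.06661501334104525 [0.62104051 0.0957081 ]
  rect ((621.29052734375, 96.47711181640625), (157.93789672851562, 44.99855041503906), 74.21126556396484)
rail S 1543 [384. 225.] med [0.6226 0.1102 0.0681] z5/95 [-0.0002  0.0702]
topmed 0.06847227793743449 [0.62350984 0.09470039]
  rect ((625.9337158203125, 104.63435363769531), (140.74044799804688, 45.79568862915039), 74.03926849365234)
blue T 711 [282.3 212.1] med [0.5819 0.1127 0.0445] z5/95 [0.041  0.0478]
blue S 473 [357.1 223.9] med [0.5737 0.1072 0.0462] z5/95 [0.0287 0.0485]
disc tri (array([0.45584268, 0.1500539 , 0.07668273]), np.float64(0.0009465341584653359))
yel tri (array([0.55623767, 0.12162023, 0.06975469]), np.float64(0.0027664921905196614))
```

```bash
python3 -c "
import cv2;a=cv2.imread('pics/scene0.png')[155:300,250:445];cv2.imwrite('pics/jS.png',cv2.resize(a,None,fx=4,fy=4,interpolation=2))"
```

```text
(no output)
```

View pics/jS.png

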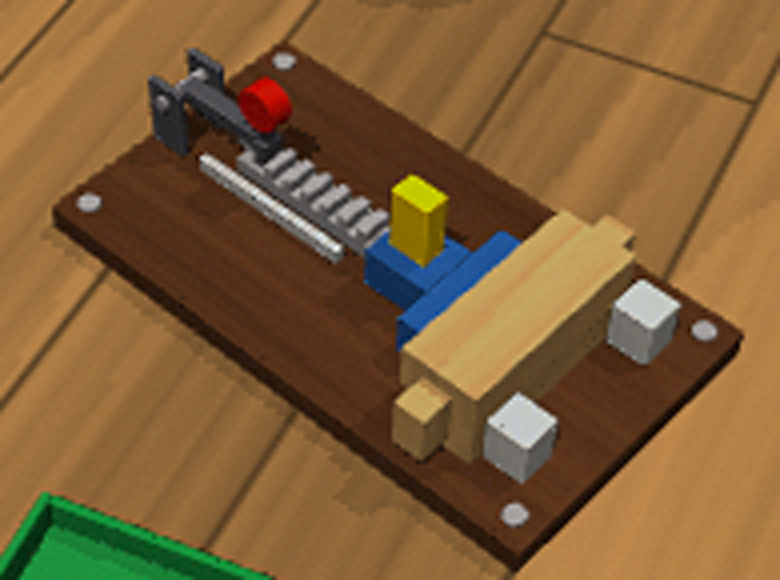

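View pics/jigT.png

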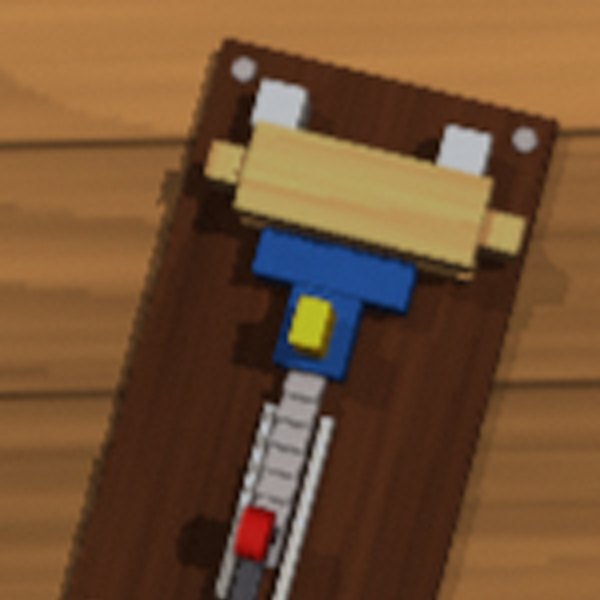

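```bash
cat >> h.py <<'E'
def rotv(yaw,flip=False):
    # tool down, tool z along heading yaw (world), tool y = yaw+90
    if flip: yaw+=np.pi
    y=np.array([-np.sin(yaw),np.cos(yaw),0]);x=np.array([0,0,-1.]);return R.from_matrix(np.c_[x,y,np.cross(x,y)]).as_rotvec()
E
python3 - <<'E'
from h import *
from cell import manip,inverse_kinematics
T=load('top0.npz');S=load('scene0.npz')
# green tray outer corners
cs=[]
for c,r in((T,(350,130,470,290)),(S,(210,270,400,410))):
    m=hsv(c,(50,100,30),(75,255,255),r).astype(np.uint8)
    h=cv2.convexHull(max(cv2.findContours(m,0,2)[0],key=cv2.contourArea))
    q=cv2.approxPolyDP(h,9,True)[:,0].astype(float);print(len(q),q.tolist());cs.append(q)
t=np.array([onplane(T,*p,.026) for p in cs[0]])
print('tray rim T',t[:,:2].round(4).tolist(),t.mean(0), [np.linalg.norm(t[i]-t[(i+1)%4]).round(4) for i in range(4)])
t2=np.array([onplane(S,*p,.026) for p in cs[1]]);print('rim S',t2[:,:2].round(4).tolist(),t2.mean(0))
for p in t:
    j=np.argmin(np.linalg.norm(t2-p,axis=1));print('tri',tri(T,cs[0][np.argmin(np.linalg.norm(t-p,axis=1))],S,cs[1][j]))
# rail top
cc=[]
for c,r in((T,(245,165,335,212)),(S,(345,200,412,272))):
    m=hsv(c,(12,60,100),(26,200,255),r);v,u=np.nonzero(m);P=cloud(c,m);v,u=v[c['z_map'][v,u]>0],u[c['z_map'][v,u]>0]
    k=(P[:,2]>.062)&(P[:,2]<.075)
    rc=cv2.minAreaRect(np.array([onplane(c,a,b,.068)[:2]*1000 for a,b in zip(u[k],v[k])],np.float32));print(rc)
    cc.append(proj(c,[rc[0][0]/1000,rc[0][1]/1000,.068]))
print('rail top tri',tri(T,cc[0],S,cc[1]))
s=manip.state();print(R.from_rotvec(s['tcp_rot']).as_matrix().round(2))
yaw=np.radians(-15.8)
for f in(0,1):
  for p in([.456,.150,.06],[.5,.135,.06],[.62,.096,.1]):
    print(f,inverse_kinematics(np.array(p),rotv(yaw,f)),inverse_kinematics(np.array(p),rotv(yaw+np.pi/2,f)))
  print(inverse_kinematics(np.array([.586,-.143,.03]),rotv(np.radians(3.9+90-90-90) if 0 else np.radians(3.9),f)))
E
```

```text
4 [[437.0, 149.0], [450.0, 263.0], [379.0, 270.0], [368.0, 155.0]]
4 [[260.0, 278.0], [382.0, 324.0], [350.0, 405.0], [221.0, 348.0]]
tray rim T [[0.7044, -0.2037], [0.4702, -0.2188], [0.4592, -0.0766], [0.6951, -0.0621]] [ 0.58219884 -0.14029338  0.026     ] [np.float64(0.2347), np.float64(0.1426), np.float64(0.2364), np.float64(0.1419)]
rim S [[0.4613, -0.079], [0.6993, -0.0632], [0.7102, -0.2132], [0.4797, -0.227]] [ 0.58763454 -0.14559149  0.026     ]
tri (array([ 0.70862737, -0.20766873,  0.00969859]), np.float64(0.0007421117265919636))
tri (array([ 0.47168251, -0.22232045,  0.00930638]), np.float64(0.0014437754557607549))
tri (array([ 0.4594139 , -0.07697703,  0.02205841]), np.float64(0.0001468280195220958))
tri (array([ 0.69751701, -0.06176591,  0.02167828]), np.float64(0.0028903955905628187))
((620.5305786132812, 96.25849914550781), (120.13863372802734, 44.82492446899414), 74.17637634277344)
((622.2191162109375, 91.95564270019531), (128.48089599609375, 46.61564254760742), 73.82868957519531)
rail top tri (array([0.62123207, 0.09633004, 0.06296538]), np.float64(0.00080004810912
[... 369 characters left out ...]
1.18111429e+00] None
[-2.80641321e-01  3.37485940e-01  1.93057676e+00 -4.44089210e-16
  8.73529953e-01 -1.91950549e+00]
1 [0.26590377 0.08553691 2.1756427  0.         0.88041304 2.11246212] [ 2.65903769e-01  8.55369109e-02  2.17564270e+00 -4.44089210e-16
  8.80413042e-01  5.41665791e-01]
1 [0.21561492 0.15343242 2.09827456 0.         0.88988567 2.06217327] [ 2.15614924e-01  1.53432416e-01  2.09827456e+00 -4.44089210e-16
  8.89885673e-01  4.91376946e-01]
1 [0.11392002 0.29281626 1.83753921 0.         1.01123718 1.96047837] [ 1.13920020e-01  2.92816261e-01  1.83753921e+00 -4.44089210e-16
  1.01123718e+00  3.89682041e-01]
[-0.28064132  0.33748594  1.93057676  0.          0.87352995  1.22208716]
```

```bash
cat >> h.py <<'E'
def wrist(name):
    from cell import manip,cams
    s=manip.state();c=cams.capture('wrist')
    Tt=np.eye(4);Tt[:3,:3]=R.from_rotvec(s['tcp_rot']).as_matrix();Tt[:3,3]=s['tool_pos']
    W=Tt@c['T_tool_cam'];c['position']=W[:3,3];c['orientation']=R.from_matrix(W[:3,:3]).as_rotvec()
    np.savez(name+'.npz',**c);cv2.imwrite(f'pics/{name}.png',c['image']);return c
yaw=np.radians(-15.8);jx=np.array([np.cos(yaw),np.sin(yaw),0]);jy=np.array([-np.sin(yaw),np.cos(yaw),0])
E
python3 - <<'E'
from h import *
from cell import manip
p=np.array([.456,.150,.30])
manip.move_pose(p,rotv(yaw)); wrist('w1')
manip.move_linear(p+jx*.03-[0,0,.09]); wrist('w2')
s=manip.state();print(s['clock'],s['tool_pos'],s['contact_force'])
E
```

```text
3.0833 [0.4854673  0.14216207 0.21114699] [ 0.44835521 -0.23189929  0.98766911]
```

View pics/w1.png

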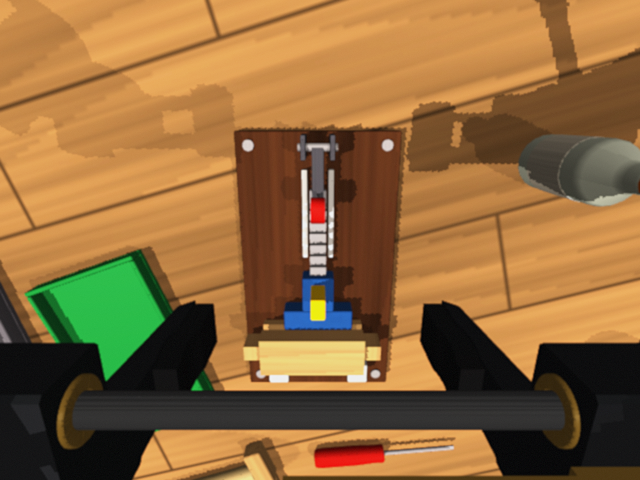

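View pics/w2.png

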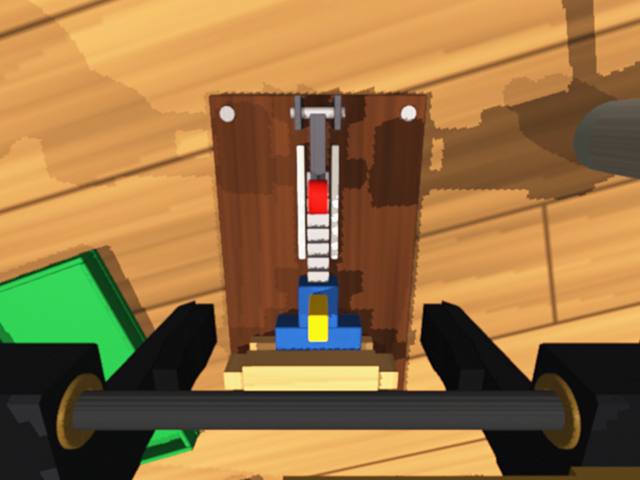

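w1/w2: jig square to the image. In w1 the disc is at (318,210), the handle at (318,310) and the rail at (312,358). In w2 the disc is at (318,197), so the tool plane is centred on it laterally. I triangulate from these two.

Run:
```python
from h import *
A=load('w1.npz');B=load('w2.npz')
J=lambda p:((p-np.array([.456,.150,0]))@np.c_[jx,jy,[0,0,1]]).round(4)
for k,lo,hi,ra,rb in(('red',(0,150,60),(8,255,255),(300,190,335,230),(295,170,340,220)),('yel',(22,150,200),(32,255,255),(300,280,335,325),(300,285,340,350))):
    a=hsv(A,lo,hi,ra);b=hsv(B,lo,hi,rb)
    t,g=tri(A,cen(a),B,cen(b));print(k,a.sum(),b.sum(),cen(a),cen(b),t.round(4),g.round(4),'jig',J(t))
    for c,m in((A,a),(B,b)):
        P=cloud(c,m);q=np.array([J(p) for p in P]);print('  min/max jig',np.percentile(q,2,0),np.percentile(q,98,0))
m=hsv(A,(12,50,150),(26,200,255),(240,325,390,385));P=cloud(A,m);P=P[(P[:,2]>.06)]
rc=cv2.minAreaRect(P[:,:2].astype(np.float32)*1000);print('rail',rc,np.median(P[:,2]),J(np.r_[np.array(rc[0])/1000,.043]))
# hinge cross bar check
print('rail T/S in jig',J(np.array([.6205,.0963,.043])),'handle',J(np.array([.5562,.1216,.068])))
```

```text
red 356 656 [317.54213483 210.10955056] [317.38262195 196.52439024] [0.4581 0.1494 0.073 ] 0.0003 jig [0.0022 0.     0.073 ]
  min/max jig [-0.010892 -0.0061    0.07694 ] [0.0118 0.0064 0.0891]
  min/max jig [-0.0106  -0.0068   0.07681] [0.01259 0.0066  0.0889 ]
yel 277 490 [317.4765343  309.46570397] [317.96326531 327.45102041] [0.5566 0.1217 0.0863] 0.0001 jig [0.1045 0.0002 0.0863]
  min/max jig [ 0.094146 -0.0067    0.084046] [0.115708 0.0069   0.087054]
  min/max jig [ 0.094278 -0.0069    0.0841  ] [0.116122 0.0074   0.0869  ]
rail ((623.4945678710938, 96.09536743164062), (119.90442657470703, 45.87957000732422), 74.2771224975586) 0.06717203841092512 [ 0.1758 -0.0063  0.043 ]
rail T/S in jig [ 0.1729 -0.0069  0.043 ] handle [ 0.1041 -0.      0.068 ]
```

```bash
cat >> h.py <<'E'
O=np.array([.456,.150,0])
def W(x,y,z): return O+jx*x+jy*y+np.array([0,0,z])
E
python3 - <<'E'
from h import *
from cell import manip
def st(t):
    s=manip.state();print(t,round(s['clock'],2),s['tool_pos'].round(4),np.round(s['contact_force'],1),round(s['gripper_width'],4))
manip.set_gripper(.045)
manip.move_linear(W(.001,0,.075),rate=.15)
manip.move_linear(W(.001,0,.057),rate=.05);st('down')
manip.set_gripper(0.0,force=12);st('grip')
a0=np.arctan2(.026,.059);r=np.hypot(.026,.059)
for th in np.arange(.1,.86,.15):
    a=a0+th
    manip.move_linear(W(-.058+r*np.cos(a),0,.050+r*np.sin(a)-.019),rate=.06);st(round(th,2))
wrist('w3')
E
```

```text
down 5.43 [0.4566 0.1496 0.0565] [0.3 0.3 0.1] 0.0451
grip 6.0 [0.4571 0.1496 0.0571] [-1.4 -0.5  1.1] 0.014
0.1 6.26 [0.4544 0.1504 0.0633] [ 1.2 -1.2  0.1] 0.0141
0.25 6.57 [0.4493 0.1519 0.0713] [ 0.6 -2.4  2.7] 0.0142
0.4 6.88 [0.4432 0.1537 0.0783] [ 2.4 -3.4  4.3] 0.0139
0.55 7.18 [0.4359 0.1557 0.0843] [ 2.  -4.9  4.7] 0.0139
0.7 7.49 [0.4277 0.158  0.089 ] [ 1.5 -3.5  5.1] 0.0141
0.85 7.8 [0.4188 0.1605 0.0925] [ 1.4 -3.8  6. ] 0.0138
```

View pics/w3.png

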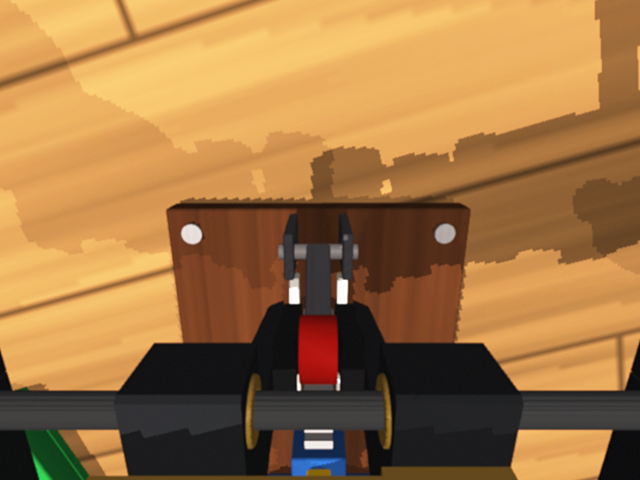

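The disc sits between the fingers at (318,350) and has followed the arc up. I release it, retreat and look again.

Run:
```python
from h import *
from cell import manip,cams
def st(t):
    s=manip.state();print(t,round(s['clock'],2),s['tool_pos'].round(4),np.round(s['contact_force'],1),round(s['gripper_width'],4))
manip.set_gripper(.045)
p=manip.state()['tool_pos'];manip.move_linear(p+[0,0,.08],rate=.15)
manip.move_linear(W(.105,0,.17),rate=.2);st('above handle')
A=wrist('w4');c=cams.capture('scene');np.savez('s4.npz',**c)
cv2.imwrite('pics/s4.png',cv2.resize(c['image'][140:300,250:450],None,fx=3,fy=3))
m=hsv(A,(0,150,60),(8,255,255),(280,60,350,300));P=cloud(A,m)-O
print('red jig',m.sum(),np.percentile(P@jx,[2,98]),np.percentile(P[:,2],[2,98]))
```

```text
above handle 10.03 [0.5559 0.1214 0.169 ] [-0.2 -0.2 -0.1] 0.0449
red jig 4 [0.09925114 0.1015799 ] [0.01693546 0.01799285]
```

View pics/w4.png

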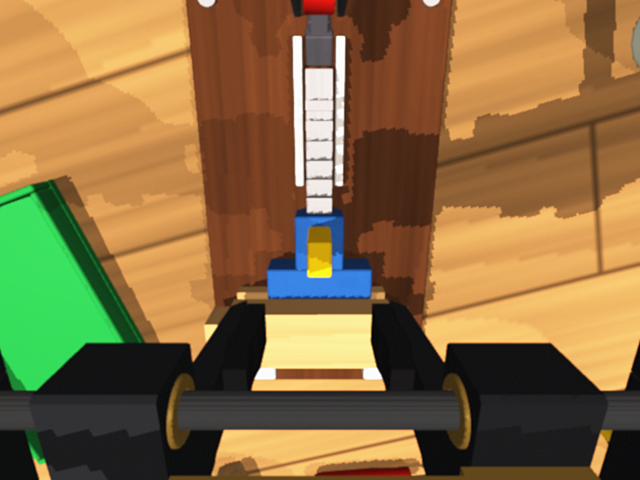

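View pics/s4.png

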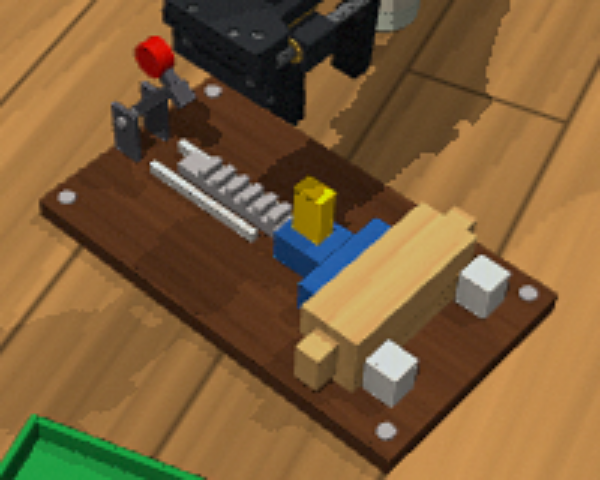

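The pawl stays up: red disc at (155,55) in the crop, nose clear of the rack. Handle next. The grip goes a little high, so the tips clear the carriage.

Run:
```python
from h import *
from cell import manip,cams
def st(t):
    s=manip.state();print(t,round(s['clock'],2),s['tool_pos'].round(4),np.round(s['contact_force'],1),round(s['gripper_width'],4))
manip.move_linear(W(.105,0,.08),rate=.15)
manip.move_linear(W(.105,0,.054),rate=.05);st('down')
manip.set_gripper(0.0,force=20);st('grip')
for d in (.02,.04,.052):
    manip.move_linear(W(.105-d,0,.054),rate=.05);st(d)
manip.set_gripper(.045)
p=manip.state()['tool_pos'];manip.move_linear(p+[0,0,.12],rate=.15);st('up')
A=wrist('w5');c=cams.capture('scene');np.savez('s5.npz',**c)
cv2.imwrite('pics/s5.png',cv2.resize(c['image'][140:300,250:450],None,fx=3,fy=3))
T=cams.capture('top');np.savez('t5.npz',**T);cv2.imwrite('pics/t5.png',cv2.resize(T['image'][130:330,190:370],None,fx=3,fy=3))
```

```text
down 11.54 [0.5569 0.1214 0.0537] [1.2 0.1 0.2] 0.0451
grip 12.08 [0.5572 0.1215 0.0543] [-0.1  0.4  0.1] 0.0161
0.02 12.63 [0.537  0.1272 0.0542] [-0.9  0.4  3.3] 0.0156
0.04 13.18 [0.5179 0.1326 0.0542] [-1.4  1.1  4.9] 0.0156
0.052 13.57 [0.5062 0.1359 0.0542] [-0.7  0.6  5.7] 0.0161
up 15.12 [0.5061 0.1353 0.1728] [-0.2  0.2  0.8] 0.0454
```

View pics/s5.png

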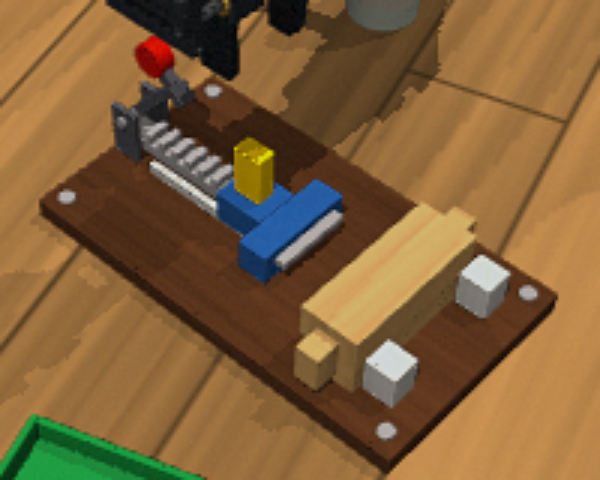

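View pics/w5.png

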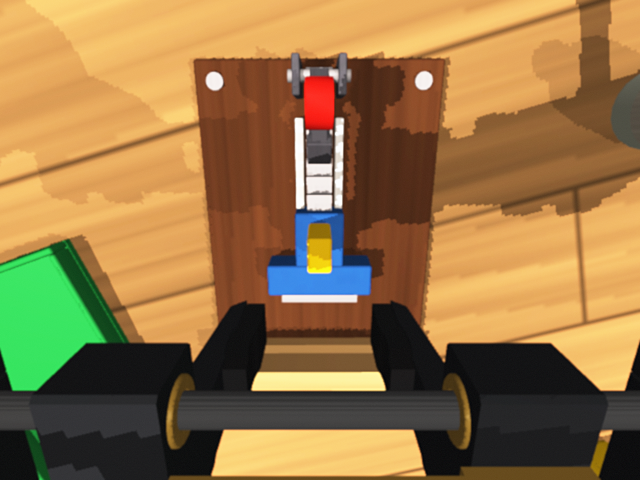

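Jaw back by about 51 mm, pawl up, rail still in place against the stops. I check the rail once more from the new top view, then grip it.

Run:
```python
from h import *
from cell import manip,cams
def st(t):
    s=manip.state();print(t,round(s['clock'],2),s['tool_pos'].round(4),np.round(s['contact_force'],1),round(s['gripper_width'],4))
T=load('t5.npz');m=hsv(T,(12,60,100),(26,200,255),(245,165,335,215));P=cloud(T,m);P=P[(P[:,2]>.06)&(P[:,2]<.075)]
rc=cv2.minAreaRect(P[:,:2].astype(np.float32)*1000);print(rc)
q=W(.1745,-.0065,0);print(q)
rv=rotv(yaw-np.pi/2)
manip.move_pose(q+[0,0,.16],rv);manip.set_gripper(.072);st('above')
A=wrist('w6')
for n in(0,):
    m=hsv(A,(12,50,120),(26,200,255),(150,100,520,400));P=cloud(A,m);P=P[(P[:,2]>.06)&(P[:,2]<.075)]
    J=(P-O)@np.c_[jx,jy];print('rail jig span',np.percentile(J,[1,99],axis=0))
```

```text
((612.142333984375, 65.49351501464844), (91.81554412841797, 44.75331497192383), 74.92436218261719)
[0.62213722 0.09623268 0.        ]
above 17.16 [0.6221 0.0963 0.16  ] [ 0.3  0.5 -0.1] 0.0721Traceback (most recent call last):
  File "<stdin>", line 13, in <module>
    return _quantile_unchecked(
        a, q, axis, out, overwrite_input, method, keepdims, weights)
    return _ureduce(a,
                    func=_quantile_ureduce_func,
    ...<5 lines>...
                    overwrite_input=overwrite_input,
                    method=method)
    r = func(a, **kwargs)
    result = _quantile(arr,
                       quantiles=q,
    ...<2 lines>...
                       out=out,
                       weights=wgt)
    slices_having_nans = np.isnan(arr[-1, ...])
                                  ~~~^^^^^^^^^
IndexError: index -1 is out of bounds for axis 0 with size 0
```

View pics/w6.png

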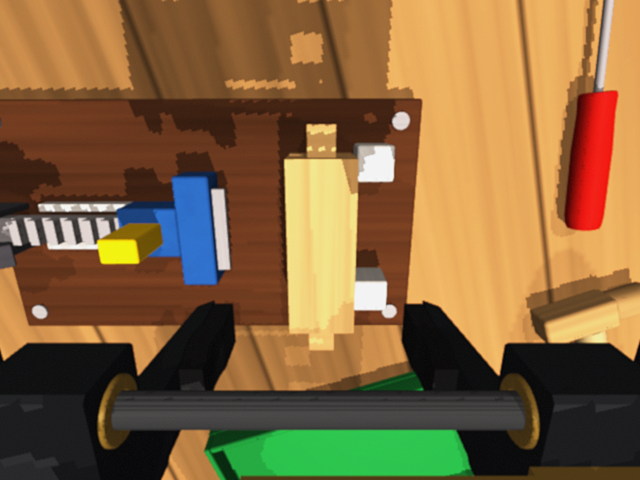

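w6: rail top spans u 285–357 and v about 156–333, white stops at (375,163) and (370,290). The rail is centred between the fingers. (In t5 the gripper hid part of the rail, so I drop that rectangle.) I cast the corners onto the top plane as a last check on the middle.

Run:
```python
from h import *
from cell import manip,cams
A=load('w6.npz');B=np.c_[jx,jy]
for u,v,z in((285,158,.068),(357,155,.068),(290,333,.068),(354,333,.068),(375,148,.048),(371,270,.048),(385,310,.048),(393,178,.048)): print((u,v),((onplane(A,u,v,z)-O)@B).round(4))
```

```text
(285, 158) [0.1546 0.0539]
(357, 155) [0.198  0.0557]
(290, 333) [ 0.1548 -0.0662]
(354, 333) [ 0.1997 -0.0662]
(375, 148) [0.2115 0.0584]
(371, 270) [ 0.2126 -0.0266]
(385, 310) [ 0.2244 -0.0586]
(393, 178) [0.2244 0.0391]
```

Run:
```python
from h import *
from cell import manip,cams
def st(t):
    s=manip.state();print(t,round(s['clock'],2),s['tool_pos'].round(4),np.round(s['contact_force'],1),round(s['gripper_width'],4))
q=W(.176,-.006,0)
manip.move_linear(q+[0,0,.075],rate=.15)
manip.move_linear(q+[0,0,.036],rate=.06);st('down')
manip.set_gripper(0.02,force=30);st('grip')
manip.move_linear(q+[0,0,.056],rate=.05);st('lift20')
manip.move_linear(q+[0,0,.13],rate=.12);manip.dwell(.2);st('lift')
wrist('w7');c=cams.capture('scene');cv2.imwrite('pics/s7.png',cv2.resize(c['image'][140:340,220:470],None,fx=3,fy=3))
```

```text
down 18.73 [0.6238 0.0963 0.0359] [ 0.6  0.4 -0.2] 0.0719
grip 19.25 [0.624  0.0963 0.0364] [-0.1  0.2  1.3] 0.0445
lift20 19.8 [0.6239 0.0963 0.0564] [ 1.  -0.4 -2.4] 0.0442
lift 20.77 [0.6228 0.0962 0.1286] [-0.6  0.3 -2.1] 0.0444
```

View pics/s7.png

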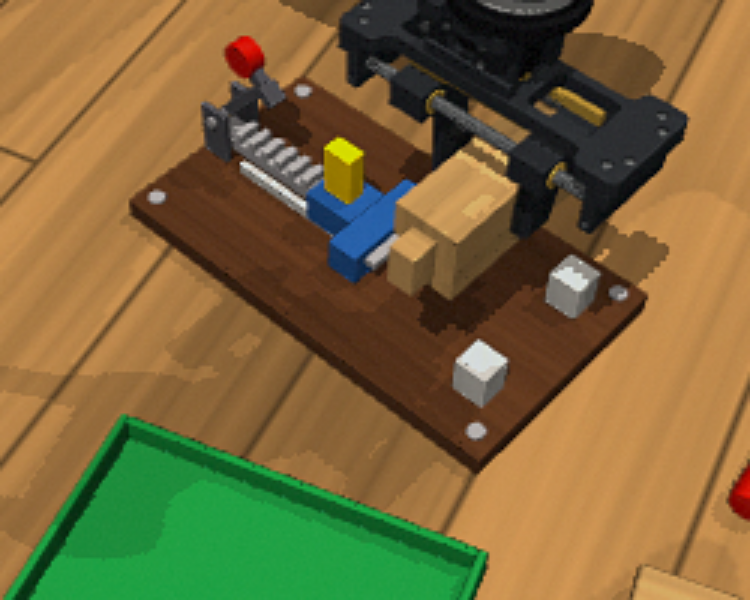

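View pics/w7.png

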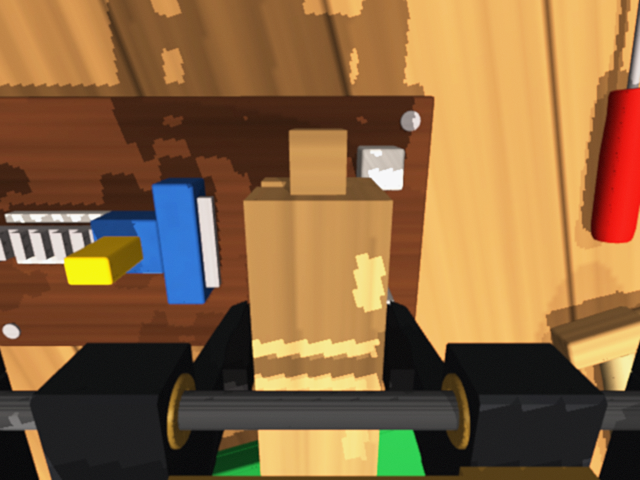

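Rail held level, width 44.4 mm, weight felt. The jaw is still back, as the handle in w7 shows. Now to the tray.

Run:
```python
from h import *
from cell import manip,cams
def st(t):
    s=manip.state();print(t,round(s['clock'],2),s['tool_pos'].round(4),np.round(s['contact_force'],1),round(s['gripper_width'],4));return s
q=np.array([.583,-.141,0]);rv=rotv(np.radians(183.7))
manip.move_linear(q+[0,0,.13],rate=.10,rot=rv);st('above')
wrist('w8')
manip.move_linear(q+[0,0,.045],rate=.1);f0=st('near')['contact_force'][2]
z=.034
while z>.019:
    manip.move_linear(q+[0,0,z],rate=.03);s=st(round(z,4))
    if s['contact_force'][2]>f0+3: break
    z-=.002
c=cams.capture('scene');cv2.imwrite('pics/s8.png',cv2.resize(c['image'][230:420,180:430],None,fx=3,fy=3))
```

```text
above 23.43 [ 0.5831 -0.1407  0.13  ] [ 0.6 -0.8 -0.5] 0.0444
near 24.48 [ 0.5837 -0.1412  0.0457] [ 0.6  0.4 -1.2] 0.045
0.034 24.99 [ 0.5828 -0.1409  0.0337] [-0.7  0.1 -1.3] 0.0448
0.032 25.24 [ 0.5829 -0.141   0.0319] [-0.3 -0.6 -1.8] 0.0446
0.03 25.49 [ 0.5829 -0.141   0.0298] [-0.7 -0.  -1.5] 0.0448
0.028 25.74 [ 0.5828 -0.141   0.0278] [-0.8  0.4 -1.3] 0.0446
0.026 25.99 [ 0.5828 -0.1409  0.0258] [-0.3 -0.  -2.1] 0.0449
0.024 26.24 [ 0.5836 -0.1411  0.0244] [ 0.4 -0.2 -0.4] 0.0444
0.022 26.49 [ 0.5836 -0.1411  0.0243] [-4.4  1.7 11.6] 0.0446
```

View pics/s8.png

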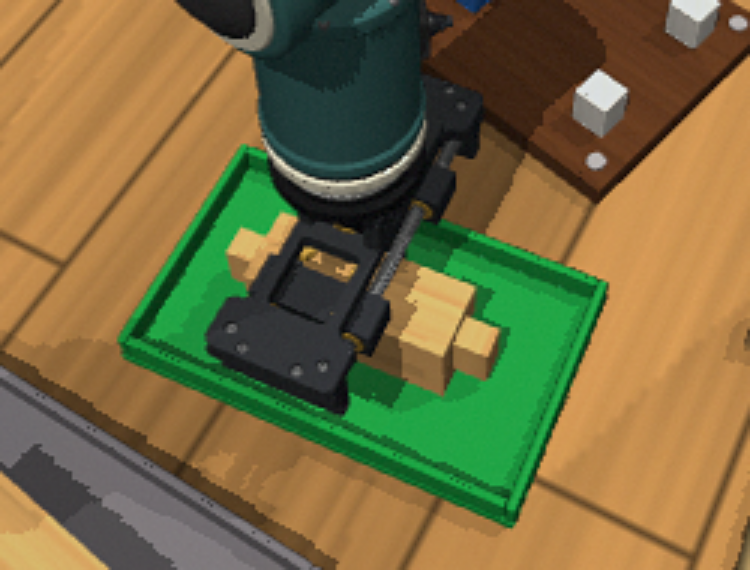

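View pics/w8.png

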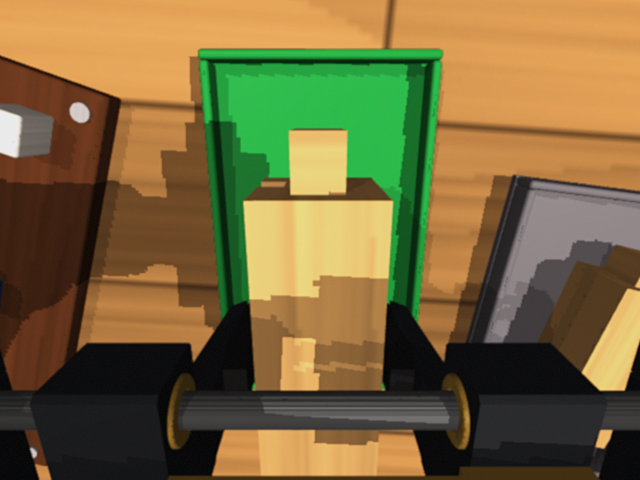

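Contact came at TCP 0.0243, against 0.0244 expected. The rail sits flat in the tray, between the long walls. I back off the push, release and retreat.

Run:
```python
from h import *
from cell import manip,cams
def st(t):
    s=manip.state();print(t,round(s['clock'],2),s['tool_pos'].round(4),np.round(s['contact_force'],1),round(s['gripper_width'],4));return s
q=np.array([.583,-.141,0])
manip.move_linear(q+[0,0,.0244],rate=.02)
manip.set_gripper(.066);st('open')
manip.move_linear(q+[0,0,.10],rate=.1)
manip.move_linear(q+[0,0,.24],rate=.2)
j=manip.state()['joint_pos'].copy();j[0]=-1.0;manip.set_joints(j)
manip.dwell(.3);st('away')
for n in('scene','top'):
    c=cams.capture(n);cv2.imwrite(f'pics/{n}9.png',c['image']);np.savez(f'{n}9.npz',**c)
    r=(350,130,470,290) if n=='top' else (210,270,400,410)
    m=hsv(c,(12,60,120),(26,200,255),r);P=cloud(c,m);print('z pct',np.percentile(P[:,2],[5,50,90,98]))
    P=P[(P[:,2]>.05)]
    rc=cv2.minAreaRect(P[:,:2].astype(np.float32)*1000);print(n,rc)
```

```text
open 27.31 [ 0.583  -0.141   0.0243] [ 0.5  0.1 -0. ] 0.0662
away 30.93 [ 0.3449 -0.4896  0.2384] [0.4 0.8 0.1] 0.0661
z pct [-0.00153548  0.0004966   0.00205722  0.00305066]
scene ((0.0, 0.0), (0.0, 0.0), 0.0)
z pct [-0.00439473 -0.0010653   0.00160601  0.00319103]
top ((0.0, 0.0), (0.0, 0.0), 0.0)
```

View pics/scene9.png

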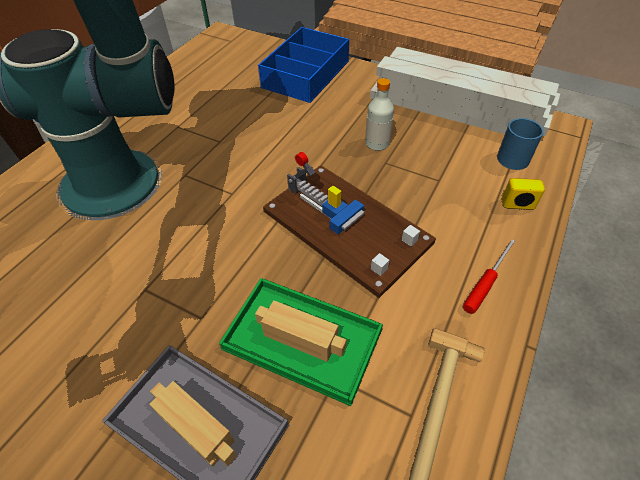

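View pics/top9.png

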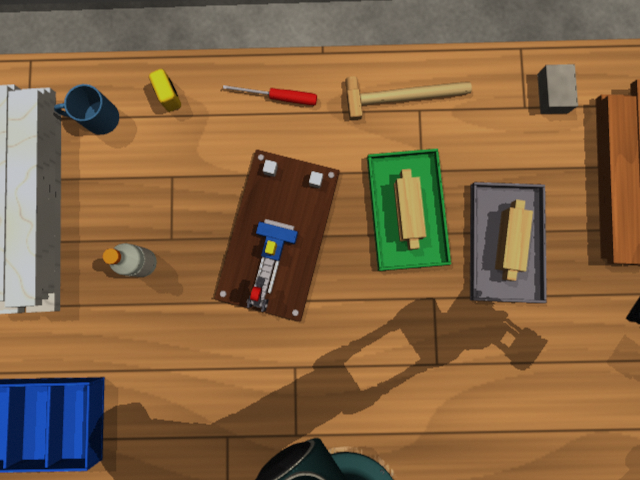

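The rail stands in the green tray: scene (300,330), top (410,210). The jaw is back, handle at top (270,247), and the spare rail and bottle look unmoved. My check mask had picked table wood, so I redo it with a tighter region, then hand in.

Run:
```python
from h import *
from cell import order
T=load('top9.npz');T0=load('top0.npz');S=load('scene9.npz')
for c,r in((T,(385,165,435,255)),(S,(250,298,352,362))):
    P=cloud(c,hsv(c,(12,60,100),(26,220,255),r));k=P[P[:,2]>.050]
    rc=cv2.minAreaRect(k[:,:2].astype(np.float32)*1000);print('rail',rc,'top z',np.percentile(k[:,2],[10,50,90]).round(4))
    A=np.c_[k[:,:2],np.ones(len(k))];f=np.linalg.lstsq(A,k[:,2],rcond=None)[0];print('tilt',np.hypot(*f[:2]).round(3))
m=hsv(T,(22,150,120),(32,255,255),(255,230,290,265));print('handle jig',(np.median(cloud(T,m),0)-O)@np.c_[jx,jy])
for n,r in(('spare',(480,190,540,295)),('glue',(95,235,160,285))):
    a=[c['image'][r[1]:r[3],r[0]:r[2]].astype(np.float32).mean(2) for c in(T0,T)];print(n,cv2.phaseCorrelate(*a))
order.close_job()
```

```text
rail ((577.93359375, -139.9488525390625), (132.29183959960938, 45.45124053955078), 3.368027687072754) top z [0.0525 0.0548 0.0572]
tilt 0.008
rail ((581.40234375, -141.34193420410156), (120.44263458251953, 47.12174987792969), 4.06794548034668) top z [0.0548 0.0566 0.0581]
tilt 0.018
handle jig [ 0.0503701  -0.00104939]
spare ((0.06799819375238059, 0.00968690238700276), 0.9761839309592306)
glue ((0.0597802569507877, 0.00020338216615201077), 0.9841366367869907)
the job is handed in; nothing more can be done
```

I lifted the pawl by about 0.85 rad by its disc, slid the jaw back about 52 mm by its handle and released it. I then set the rail down by feel in the green tray and handed the job in at about 31 s of the 61 s allowed. No verdict was reported.

**Last checks:**
- **Rail:** it stands at about (0.580, -0.141), within about 5 mm of the tray centre I measured, and is aligned with the tray. Its top is at 55–57 mm, so its underside is on the tray floor. The fitted tilt is at most 0.02 rad.
- **Jaw:** the handle measures about 54 mm back.
- **Pawl:** still up in the last pictures.
- **Spare rail and glue bottle:** image shift is under 0.1 px, so neither moved.
- **Robot:** the arm is clear of everything.

**Checks that failed or disagreed:**
- One rail mask before the grasp failed, and another rail rectangle was partly hidden by the gripper. I located the rail from the wrist view's corners instead.
- The first check after placing picked up table wood instead of the rail. I redid it with a tighter region.
- The two-view heights of the tray's near corners read low, at 9–22 mm against the stated 26 mm, because the masks caught the lower wall edges. I used the rim-plane position, and the touch-down height agreed with the tray floor to 0.1 mm.

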